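Put the hole-saw kit away on its storage board

ROBOT

A 7-joint arm with a two-finger parallel gripper is mounted at the origin on the work surface. World frame = base frame: x ahead of the robot, y to its left, z up, the work surface at z = 0. Lengths are in m, angles in rad, forces in N, time in s.
With the tool pointing down it reaches from about 0.4 to 0.9 m from the base axis. Payload 5.5 kg.
Tool frame: the origin (TCP) lies at the very end of the fingers, on their centre line; the grasp point (between the pads) lies 19 mm behind it; z points along the fingers, y is the direction in which the jaws open and shut (so a half turn about z gives the same grasp; the last joint's range is limited). The gripper opens to 92 mm and grips with 3 to 60 N. Pads are 19 mm wide; open, the fingers measure 130 mm over their backs; the gripper's body (75 mm by 190 mm) begins 47 mm behind the grasp point.
Start: joints at [1.404, 0.501, -0.427, 1.55, 0.221, 1.138, -0.21], TCP at [0.271, -0.591, 0.227] pointing down, gripper open.
Joint ranges: [-2.88, 2.88], [-0.31, 2.03], [-1.54, 1.56], [0.2, 2.42], [-1.41, 4.55], [0.19, 2.02], [-2.57, 2.57]. Speed limits (rad/s): [2.57, 2.57, 3.14, 3.14, 3.14, 3.14, 3.14].

INTERFACE

Orientations are given as a 3x3 rotation matrix whose columns are the frame's x, y, z axes.
In Python, from plant import bot, eyes gives the robot as it stands. The module is installed in compiled form; this text tells all that it offers.
- The arm moves only by the tool step_arm, never from a script. Its argument "deltas" is a list of rows, each a list of 2 entries, a list of its own where there are three numbers: the shift along the tool's x, y, z in mm, then the turn about the tool's z in rad. In form: [[[x, y, z], yaw], ...]. A call has exactly 8 rows; each row is the pose to reach, as a shift and turn from the pose commanded when the call began, along the tool's axes at that moment; what a row does not reach only later rows make up. A row lasts 1/12 s, in which the tool goes at most 41.7 mm and 7.16 degrees, less where a joint would pass 70% of its speed; a pose out of reach is approached as far as the arm can. A call with a gripper value outside its range is refused whole. "fingers" is the closure in counts, from 0 (fully open) to 255 (shut), set as the call begins (left out, the last holds). The fingers move at their own pace and stop on an object; "newtons" is the grip in N (left out, the last holds). Time passes only in rows, so rows that repeat a pose let the fingers close, or fill a call up. It gives the time, the measured TCP pose, the force and the opening at its end, in the units of the state.
- bot.get_obs(): the state, without advancing time (a new reading comes with each control period).
- eyes.grab_frame(name): name is "scene" or "top" or "wrist"; returns (picture, depth): 420x560x3 uint8, blue, green, red; 420x560 float32, m along the optical axis (not along the pixel's ray), 0 where there is no reading.
- eyes.calibration(name): a dict with "fovy" (degrees; the focal length in pixels is half the picture's height over the tangent of half this angle, whatever the lens; pixels are square), "cx", "cy" (the principal point, pixels), "R" (3x3) and "t" (3): a world point X has camera coordinates R X + t. Camera axes: x right, y down, z forward; pixel columns grow to the right and rows downward; lengths in m; the calibration is good to about 2 mm. A picture is of the moment at which its call begins: read the wrist's pose just before it. calibration takes no time and is no camera call; for the wrist camera it gives the pose at the moment of the call.
- bot.sign_off(): hands the job in, once; it reports no verdict.
The state is a dict: "t": time; "joint_pos": joint angles; "joint_vel": joint speeds; "effort": joint torques, N m; "tool_pos": TCP position; "orientation": TCP orientation; "contact_force": force on the tool from outside, world axes, zero at the start; "ft_torque": the same for the moment, N m; "grip_width": finger opening in m.
Only numpy, scipy, OpenCV 4.12 (cv2) and the standard library are available. Lean on these libraries where they do the work, as an engineer would, in place of code of your own. Each camera call takes 0.05 s, during which the arm holds its last target. There are 200 camera calls.

TASK

Put the hole-saw kit away on the white perforated board: stand each of the three hole saws, teeth down, over the wooden post of its own size (the largest saw over the thickest post, the smallest over the thinnest) so that it sits flat on the board. Snap the arbor down into the spring clip, shank between the steel jaws and pilot drill in the notch of the rest, fully home and level; the tape roll, wax tin and other things are not part of the kit.

Things in the scene. Friction and masses are not known exactly. Their poses are not given: they have to be found in the camera images.
- saw_small: small hole saw: blue steel cup, 38 mm outside diameter, 48 mm high, standing teeth down, closed cap up (steel ring and black hole in the cap). Hollow below: bore 33 mm, 43 mm deep. Origin: centre of its toothed underside, z up; yaw is free. About 100 g
- saw_medium: medium hole saw: red steel cup, 51 mm outside diameter, 48 mm high, standing teeth down, closed cap up (steel ring and black hole in the cap). Hollow below: bore 46 mm, 43 mm deep. Origin: centre of its toothed underside, z up; yaw is free. About 140 g
- saw_large: large hole saw: yellow steel cup, 64 mm outside diameter, 48 mm high, standing teeth down, closed cap up (steel ring and black hole in the cap). Hollow below: bore 59 mm, 43 mm deep. Origin: centre of its toothed underside, z up; yaw is free. About 190 g
- arbor: arbor lying level on its dark square collar, 24 x 24 mm, x -13 to +13 mm; bright six-sided shank 12 mm thick, x -13 to -58; threaded nose 16 mm thick to x +25; brass-coloured pilot drill 7 mm thick to x +85. Origin: on its long axis at mid collar, 12 mm above the bench as it lies; x points to the pilot drill, z up. About 150 g, balanced at the collar
- arbor_shank (a point): point on the arbor's long axis, 33 mm behind its origin (x -33 mm), mid shank: the part the jaws must hold
- post_small: small post for the small saw (33 mm bore): brown wood, 23 mm diameter, 28 mm high, top edge bevelled 5 mm, steel screw head on top; fixed on the white perforated board, whose top is 18 mm above the bench. Origin: centre of its foot, on the board's top, z up. The three posts stand in a row about 100 mm apart, in any order
- post_medium: medium post for the medium saw (46 mm bore): brown wood, 35 mm diameter, 28 mm high, top edge bevelled 5 mm, steel screw head on top; fixed on the white perforated board, whose top is 18 mm above the bench. Origin: centre of its foot, on the board's top, z up. The three posts stand in a row about 100 mm apart, in any order
- post_large: large post for the large saw (59 mm bore): brown wood, 48 mm diameter, 28 mm high, top edge bevelled 5 mm, steel screw head on top; fixed on the white perforated board, whose top is 18 mm above the bench. Origin: centre of its foot, on the board's top, z up. The three posts stand in a row about 100 mm apart, in any order
- clip: arbor holder on the board, black base 125 x 30 x 4 mm: sprung steel jaws at x -33 mm (14 long, flared lips to z +45) for the shank, black rest at x +62 (10 long, notch 11 wide) for the pilot drill. Origin: on the board under mid collar of a seated arbor, x from jaws to rest. Home: arbor origin at z +28, its x along this x. Unsnapped, the shank rides 13 higher. Snaps at 6 to 12 N, straight down
Not all that is in view belongs to the job. Of the things shaped like the saw_small, the blue one is meant.

How it is judged:
At the end, for the whole second after the job is handed in: Each saw over its own post: within 10 mm of its axis, foot within 5 mm of the board, upright within 0.1 rad. Arbor home: within 12 mm along, 4 mm across, axis 24 to 30.5 mm above the board, in line within 0.09 rad, level within 0.06 rad, shank in the jaws. All released, at rest (horizontal distance between saw_small and post_small below 0.01 m and z of saw_small in the frame of post_small between -0.004 and 0.005 m and angle between each of saw_small, saw_medium, saw_large's own z axis and vertical below 0.1 rad and linear speed of each of saw_small, saw_medium, saw_large, arbor below 0.02 m/s and contact force between each of saw_small, saw_medium, saw_large, arbor and the fingers below 0.2 N and horizontal distance between saw_medium and post_medium below 0.01 m and z of saw_medium in the frame of post_medium between -0.004 and 0.005 m and horizontal distance between saw_large and post_large below 0.01 m and z of saw_large in the frame of post_large between -0.004 and 0.005 m and x of arbor in the frame of clip between -0.012 and 0.012 m and y of arbor in the frame of clip between -0.004 and 0.004 m and z of arbor in the frame of clip between 0.024 and 0.0305 m and angle between the x axis of arbor and the x axis of clip, either way round below 0.09 rad and angle between arbor's own x axis and vertical between 1.511 and 1.631 rad and x of arbor_shank in the frame of clip between -0.047 and -0.019 m); the robot touches nothing.
It also fails if it takes over 93 s, if anything falls off the work surface, if the arm or the gripper's body presses on something with over 40 N, if the wrist force passes 120 N, or if a joint passes its speed limit or range.

## Working session

There is one attempt and no reset: what is moved stays moved. The work goes in short steps, Python scripts to look and compute and a tool call to move; the robot and the scene stay as the last step left them, time stands still between calls to the robot, and variables do not carry over. Pictures are saved under pics/ and viewed, about 12 in all and at most 16, crops included, and the job is handed in when it is done.

Besides the shell and the picture viewer there is one more tool, called after "Emit:" as name(argument=value, ...) on one line, values as JSON. step_arm: Moves the arm, as the interface text tells. Its arguments: {"type":"object","properties":{"deltas":{"type":"array"},"fingers":{"type":"number"},"newtons":{"type":"number"}},"required":["deltas"]}

```bash
mkdir -p pics; cat > h.py <<'E'
import numpy as np, cv2
from plant import bot, eyes
def cam(n):
    c=eyes.calibration(n); im,d=eyes.grab_frame(n); return c,im,d
def world(c,d):
    h,w=d.shape; f=h/2/np.tan(np.radians(c["fovy"])/2)
    v,u=np.mgrid[:h,:w]
    P=np.stack([(u-c["cx"])/f*d,(v-c["cy"])/f*d,d],-1)
    return (P-np.array(c["t"]))@np.array(c["R"])   # R^T (P-t)
E
python3 - <<'E'
from h import *
s=bot.get_obs(); print({k:np.round(v,3).tolist() for k,v in s.items()})
for n in ["top","scene"]:
    c,im,d=cam(n); cv2.imwrite(f"pics/{n}0.png",im); np.savez(n+"0.npz",W=world(c,d),im=im,d=d)
    C=-np.array(c["R"]).T@np.array(c["t"]); print(n,c["fovy"],C)
E
```

```text
{'t': 0.0, 'joint_pos': [1.404, 0.502, -0.427, 1.551, 0.221, 1.138, -0.21], 'joint_vel': [-0.002, -0.0, 0.001, -0.001, -0.001, 0.001, -0.001], 'effort': [0.0, -56.659, -5.816, -27.911, -0.069, 0.031, 0.0], 'tool_pos': [0.271, -0.59, 0.226], 'orientation': [[0.909, 0.417, -0.001], [0.417, -0.909, 0.002], [0.0, -0.002, -1.0]], 'contact_force': [-0.71, -0.363, 1.021], 'ft_torque': [0.053, -0.017, -0.007], 'grip_width': 0.092}
top 43.614732823310206 [0.33738592 0.04533949 1.12533622]
scene 46.76570177658551 [ 1.06710078 -0.43681787  0.6869581 ]
```

View pics/top0.png

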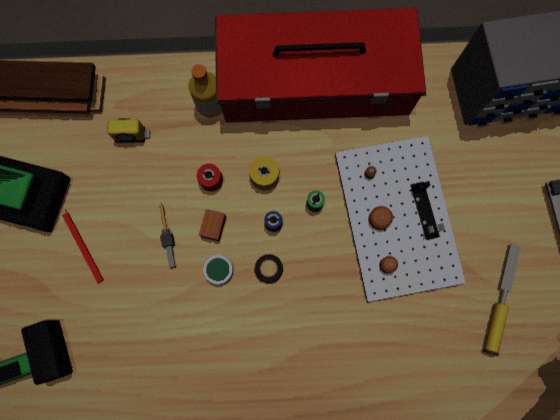

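View pics/scene0.png

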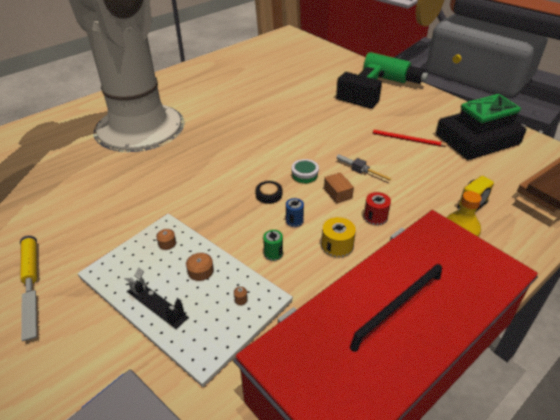

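The top view shows the blue saw at (273,221), with a green lookalike at (316,200) that I reject. The red saw is at (209,176) and the yellow one at (264,171). The arbor is at (167,238) with its drill toward (163,207). The posts are small (371,172), large (381,217) and medium (389,264), and the clip is at (427,210).

```bash
cat > m.py <<'E'
from h import *
z=np.load("top0.npz"); W=z["W"]; im=z["im"]
def rep(n,box,m):
    x0,x1,y0,y1=box; M=np.zeros(m.shape,bool); M[y0:y1,x0:x1]=m[y0:y1,x0:x1]
    P=W[M]; 
    (c,r)=cv2.minEnclosingCircle(P[:,:2].astype(np.float32))
    print(n,len(P),"mean",P.mean(0).round(4),"circ",np.round(c,4),round(r*1000,1),"zmed",np.median(P[:,2]).round(4)); return P
Z=W[...,2]
print("bench z",np.median(Z[300:400,150:330]),"board",np.median(Z[180:190,395:405]))
top=(Z>.042)&(Z<.055)
for n,b in dict(blue=(258,290,205,238),red=(190,228,158,195),yel=(244,286,152,192),green=(300,332,186,216)).items(): rep(n,b,top)
pt=(Z>.038)&(Z<.056)
for n,b in dict(ps=(358,384,160,185),pl=(362,400,200,236),pm=(375,404,250,280)).items(): rep(n,b,pt)
P=rep("arbor",(150,185,198,275),(Z>.007)&(Z<.04))
def axis(P):
    q=P[:,:2]; m=q.mean(0); u=np.linalg.svd(q-m,full_matrices=0)[2][0]; t=(q-m)@u; print("axis",u.round(3),"ends",(m+u*t.min()).round(4),(m+u*t.max()).round(4))
axis(P); C=rep("collar",(150,185,198,275),(Z>.020)&(Z<.035))
C=rep("clip",(405,445,175,245),(Z>.0205)&(Z<.08)); axis(C)
C=rep("clip hi",(405,445,175,245),(Z>.034)&(Z<.08))
# board corners
m=((Z>.012)&(Z<.024)).astype(np.uint8); m[:, :320]=0;m[:,475:]=0;m[:130]=0;m[310:]=0
q=W[m>0][:,:2].astype(np.float32); print(cv2.minAreaRect(q))
big=cv2.resize(im[160:250,400:450],None,fx=6,fy=6,interpolation=3); big2=cv2.resize(im[198:278,140:200],None,fx=6,fy=6,interpolation=3)
s=np.load("scene0.npz")["im"]; big3=cv2.resize(s[245:335,110:200],None,fx=5,fy=5,interpolation=3)
H=540; out=np.zeros((H,800,3),np.uint8); out[:540,:300]=big; out[:450,300:750]=big3; cv2.imwrite("pics/c1.png",out)
E
python3 m.py
```

```text
bench z 0.0013651568972851045 board 0.01920159178383593
blue 255 mean [0.5344 0.0598 0.0496] circ [0.5347 0.0598] 19.1 zmed 0.0497
red 446 mean [0.6367 0.1931 0.0494] circ [0.6383 0.1939] 26.3 zmed 0.0494
yel 695 mean [0.6407 0.0753 0.0493] circ [0.6412 0.0755] 32.3 zmed 0.0495
green 254 mean [ 0.5748 -0.0316  0.0494] circ [ 0.5754 -0.0317] 19.1 zmed 0.0495
ps 91 mean [ 0.6319 -0.1525  0.0446] circ [ 0.6326 -0.1533] 11.7 zmed 0.0447
pl 409 mean [ 0.5315 -0.1667  0.046 ] circ [ 0.5328 -0.1671] 24.3 zmed 0.0462
pm 230 mean [ 0.4328 -0.1754  0.0453] circ [ 0.4332 -0.1763] 18.0 zmed 0.0455
arbor 438 mean [0.5078 0.2865 0.0195] circ [0.5112 0.2852] 80.3 zmed 0.019
axis [-0.986 -0.167] ends [0.5898 0.3004] [0.432  0.2737]
collar 186 mean [0.5031 0.2865 0.0243] circ [0.5139 0.2861] 64.8 zmed 0.0246
clip 1253 mean [ 0.5449 -0.2642  0.0281] circ [ 0.5485 -0.2603] 84.3 zmed 0.0231
axis [-0.997 -0.076] ends [ 0.6267 -0.258 ] [ 0.4716 -0.2699]
clip hi 219 mean [ 0.5426 -0.2663  0.0524] circ [ 0.5474 -0.2656] 55.3 zmed 0.0553
((0.5338668823242188, -0.1815088987350464), (0.3305622637271881, 0.2683039903640747), 8.194272994995117)
```

View pics/c1.png

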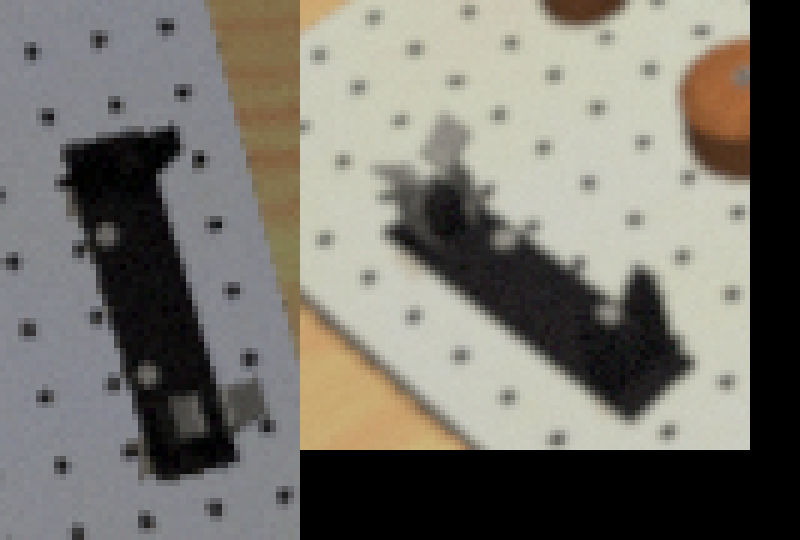

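The jaws are at the clip's near (low-x) end and the rest is at the far end. All heights and radii match the description. I'll move over the board on the way and align the tool axes with the world.

Emit:
step_arm(deltas=[[[371, -259, -74], 0.43], [[371, -259, -74], 0.43], [[371, -259, -74], 0.43], [[371, -259, -74], 0.43], [[371, -259, -74], 0.43], [[371, -259, -74], 0.43], [[371, -259, -74], 0.43], [[371, -259, -74], 0.43]], fingers=0, newtons=40)

```text
t: 0.77
tool_pos: [0.438, -0.3053, 0.2807]
orientation: [[1.0, -0.0, -0.0], [-0.0, -1.0, -0.0], [-0.0, 0.0, -1.0]]
contact_force: [0.9, -0.3, -0.2]
grip_width: 0.0919
```

Emit:
step_arm(deltas=[[[30, -35, -10], 0], [[50, -70, -20], 0], [[50, -90, -20], 0], [[50, -90, -20], 0], [[50, -90, -20], 0], [[50, -90, -20], 0], [[50, -90, -20], 0], [[50, -90, -20], 0]])

```text
t: 1.43
tool_pos: [0.4868, -0.219, 0.3001]
orientation: [[1.0, -0.003, -0.001], [-0.003, -1.0, 0.0], [-0.001, -0.0, -1.0]]
contact_force: [0.4, 0.1, 0.7]
grip_width: 0.0918
```

```bash
python3 - <<'E'
from h import *
s=bot.get_obs(); c,im,d=cam("wrist"); W=world(c,d); np.savez("w1.npz",W=W,im=im,d=d); cv2.imwrite("pics/w1.png",im)
print(s["t"],s["tool_pos"],np.array(s["orientation"]).round(3).tolist()); print("cam",-np.array(c["R"]).T@c["t"],np.round(c["R"],2).tolist(),c["fovy"])
E
```

```text
1.4333 [ 0.48675575 -0.2189919   0.30005201] [[1.0, -0.003, -0.001], [-0.003, -1.0, 0.0], [-0.001, -0.0, -1.0]]
cam [ 0.56468356 -0.21889321  0.45748466] [[-0.0, -1.0, -0.0], [-0.96, 0.0, 0.29], [-0.29, 0.0, -0.96]] 62.52206962660634
```

View pics/w1.png

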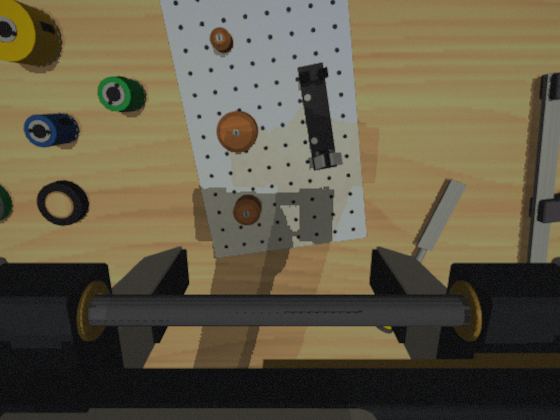

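The wrist view shows the small post at (221,39), the large at (237,131) and the medium at (247,210). The clip's rest is at (312,72) and its jaws are at (325,160).

```bash
python3 - <<'E'
from h import *
z=np.load("w1.npz"); W=z["W"]; im=z["im"].astype(int); Z=W[...,2]
def reg(b):
    M=np.zeros(Z.shape,bool); M[b[2]:b[3],b[0]:b[1]]=1; return M
for n,b in dict(ps=(205,238,25,56),pl=(212,262,106,158),pm=(228,266,190,228)).items():
    M=reg(b)&(Z>.038)&(Z<.056); P=W[M]; c,r=cv2.minEnclosingCircle(P[:,:2].astype(np.float32)); print(n,np.round(c,4),round(r*1e3,1),P.mean(0).round(4))
g=im.sum(-1)
M=reg((295,345,58,178))
b=M&(Z>.0195)&(Z<.026)&(g<150); r=cv2.minAreaRect(W[b][:,:2].astype(np.float32)); print("base",r,b.sum())
for nm,lo,hi in (("jaw",.03,.075),):
  h=M&(Z>lo)&(Z<hi); P=W[h]
  for t,k in (("jaws",P[:,0]<.54),("rest",P[:,0]>.56)):
    Q=P[k]; print(t,len(Q),Q.mean(0).round(4),cv2.minAreaRect(Q[:,:2].astype(np.float32)),Q[:,2].max())
    for a in np.arange(.03,.07,.006):
        S=Q[(Q[:,2]>=a)&(Q[:,2]<a+.006)]
        if len(S)>5: print("  ",round(a,3),len(S),"x",S[:,0].min().round(4),S[:,0].max().round(4),"y",S[:,1].min().round(4),S[:,1].max().round(4))
E
```

```text
ps [ 0.6331 -0.1538] 11.9 [ 0.6325 -0.1544  0.0434]
pl [ 0.5325 -0.1679] 24.1 [ 0.5333 -0.1685  0.0444]
pm [ 0.4336 -0.1769] 17.6 [ 0.4349 -0.1772  0.0439]
base ((0.545974612236023, -0.26382893323898315), (0.12326778471469879, 0.03372407704591751), 10.408698081970215) 1741
jaws 383 [ 0.5026 -0.2749  0.0531] ((0.5017573237419128, -0.2743370532989502), (0.014472031965851784, 0.031907130032777786), 10.144136428833008) 0.06432402099790714
   0.03 9 x 0.508 0.5106 y -0.2836 -0.2704
   0.036 78 x 0.4949 0.5102 y -0.283 -0.2621
   0.042 7 x 0.5052 0.5107 y -0.2841 -0.2627
   0.048 40 x 0.4945 0.5098 y -0.2808 -0.2648
   0.054 164 x 0.4932 0.5106 y -0.2882 -0.2602
   0.06 85 x 0.4925 0.5112 y -0.29 -0.2577
rest 285 [ 0.5946 -0.2569  0.0502] ((0.5949775576591492, -0.256914347410202), (0.010091905482113361, 0.027925007045269012), 10.743297576904297) 0.06138491607617782
   0.03 9 x 0.5879 0.5931 y -0.2688 -0.2431
   0.036 57 x 0.5875 0.601 y -0.2709 -0.2426
   0.042 46 x 0.5891 0.5998 y -0.2691 -0.2425
   0.048 48 x 0.5878 0.601 y -0.2675 -0.2431
   0.054 119 x 0.5876 0.6016 y -0.2709 -0.2427
   0.06 6 x 0.5913 0.6012 y -0.2696 -0.2437
```

Emit:
step_arm(deltas=[[[18, -34, 10], 0], [[36, -68, 25], 0], [[54, -102, 40], 0], [[72, -136, 55], 0], [[90, -170, 70], 0], [[106, -204, 85], 0], [[122, -236, 100], 0], [[136, -262, 115], 0]])

```text
t: 2.15
tool_pos: [0.6244, 0.0468, 0.1845]
orientation: [[1.0, -0.0, 0.0], [-0.0, -1.0, 0.001], [0.0, -0.001, -1.0]]
contact_force: [-0.3, 0.4, -0.1]
grip_width: 0.0919
```

Emit:
step_arm(deltas=[[[15, -25, 20], 0], [[18, -32, 50], 0], [[18, -32, 80], 0], [[18, -32, 95], 0], [[18, -32, 95], 0], [[18, -32, 95], 0], [[18, -32, 95], 0], [[18, -32, 95], 0]])

```text
t: 2.82
tool_pos: [0.6434, 0.0761, 0.0929]
orientation: [[1.0, -0.002, 0.004], [-0.002, -1.0, 0.0], [0.004, -0.0, -1.0]]
contact_force: [-0.3, -0.2, 0.4]
grip_width: 0.0918
```

```bash
python3 - <<'E'
from h import *
s=bot.get_obs(); c,im,d=cam("wrist"); W=world(c,d); np.savez("w2.npz",W=W,im=im,d=d); cv2.imwrite("pics/w2.png",im)
print(s["t"],s["tool_pos"],s["contact_force"])
Z=W[...,2];m=((Z>.042)&(Z<.055)).astype(np.uint8); n,l,st,ce=cv2.connectedComponentsWithStats(m)
for i in range(1,n):
    if st[i,4]>300:
        P=W[l==i]; q,r=cv2.minEnclosingCircle(P[:,:2].astype(np.float32)); print(ce[i].round(),st[i,4],np.round(q,4),round(r*1e3,1),P[:,2].mean().round(4),im[l==i].mean(0).round())
E
```

```text
2.8167 [0.64337445 0.07614374 0.09288248] [-0.2795837  -0.18984468  0.35915989]
[342.   6.] 2924 [0.7705 0.0423] 116.5 0.0486 [14. 14. 47.]
[282. 233.] 7563 [0.6415 0.0748] 32.2 0.0475 [ 16.  84. 108.]
[ 97. 237.] 4457 [0.6375 0.1931] 26.1 0.0475 [ 32.  38. 114.]
[303. 354.] 337 [0.546  0.0589] 15.6 0.0457 [48. 31. 18.]
```

Emit:
step_arm(deltas=[[[-2, 1, 20], 0], [[-2, 1, 45], 0], [[-2, 1, 62], 0], [[-2, 1, 71], 0], [[-2, 1, 71], 0], [[-2, 1, 71], 0], [[-2, 1, 71], 0], [[-2, 1, 71], 0]])

```text
t: 3.53
tool_pos: [0.641, 0.076, 0.0213]
orientation: [[1.0, -0.0, 0.003], [-0.0, -1.0, 0.0], [0.003, -0.0, -1.0]]
contact_force: [0.2, -0.3, -0.2]
grip_width: 0.092
```

Emit:
step_arm(deltas=[[[0, 0, 0], 0], [[0, 0, 0], 0], [[0, 0, 0], 0], [[0, 0, 0], 0], [[0, 0, 0], 0], [[0, 0, 0], 0], [[0, 0, 0], 0], [[0, 0, 0], 0]], fingers=255, newtons=30)

```text
t: 4.2
tool_pos: [0.6398, 0.0755, 0.0197]
orientation: [[1.0, -0.0, 0.0], [-0.0, -1.0, -0.0], [0.0, 0.0, -1.0]]
contact_force: [-0.7, -0.8, 2.4]
grip_width: 0.0642
```

Emit:
step_arm(deltas=[[[0, 0, -30], 0], [[0, 0, -60], 0], [[-14, 30, -72], 0], [[-30, 66, -72], 0], [[-46, 102, -72], 0], [[-62, 138, -72], 0], [[-78, 174, -72], 0], [[-92, 206, -72], 0]])

```text
t: 4.87
tool_pos: [0.5458, -0.1327, 0.0911]
orientation: [[1.0, -0.001, -0.001], [-0.001, -1.0, -0.0], [-0.001, 0.0, -1.0]]
contact_force: [-0.2, -0.7, -2.2]
grip_width: 0.064
```

Emit:
step_arm(deltas=[[[-12, 28, 0], 0], [[-17, 37, 0], 0], [[-17, 37, 0], 0], [[-17, 37, 0], 0], [[-17, 37, 0], 0], [[-17, 37, 0], 0], [[-17, 37, 0], 0], [[-17, 37, 0], 0]])

```text
t: 5.53
tool_pos: [0.5312, -0.1657, 0.0915]
orientation: [[1.0, 0.002, 0.0], [0.002, -1.0, 0.001], [0.0, -0.001, -1.0]]
contact_force: [-0.2, -0.4, -1.8]
grip_width: 0.0638
```

Emit:
step_arm(deltas=[[[0, 2, 12], 0], [[0, 2, 24], 0], [[0, 2, 34], 0], [[0, 2, 42], 0], [[0, 2, 48], 0], [[0, 2, 52], 0], [[0, 2, 53], 0], [[0, 2, 53], 0]])

```text
t: 6.2
tool_pos: [0.5306, -0.1692, 0.0383]
orientation: [[1.0, -0.0, -0.0], [-0.0, -1.0, 0.0], [-0.0, -0.0, -1.0]]
contact_force: [0.2, -0.3, -1.5]
grip_width: 0.0641
```

Emit:
step_arm(deltas=[[[0, 0, 0], 0], [[0, 0, 0], 0], [[0, 0, 0], 0], [[0, 0, 0], 0], [[0, 0, 0], 0], [[0, 0, 0], 0], [[0, 0, 0], 0], [[0, 0, 0], 0]], fingers=20)

```text
t: 6.87
tool_pos: [0.5307, -0.1693, 0.0386]
orientation: [[1.0, -0.0, 0.0], [-0.0, -1.0, -0.0], [0.0, 0.0, -1.0]]
contact_force: [-1.1, -0.3, 0.4]
grip_width: 0.0845
```

Emit:
step_arm(deltas=[[[0, 0, -30], 0], [[0, 0, -60], 0], [[11, -36, -62], 0], [[22, -74, -62], 0], [[33, -112, -62], 0], [[44, -150, -62], 0], [[55, -188, -62], 0], [[66, -226, -62], 0]], fingers=0)

```text
t: 7.53
tool_pos: [0.597, 0.0583, 0.1007]
orientation: [[1.0, -0.001, 0.0], [-0.001, -1.0, -0.0], [0.0, 0.0, -1.0]]
contact_force: [0.6, -0.4, -0.8]
grip_width: 0.0918
```

Emit:
step_arm(deltas=[[[11, -37, 0], 0], [[22, -74, 0], 0], [[33, -110, 0], 0], [[40, -130, 10], 0], [[41, -137, 20], 0], [[41, -137, 20], 0], [[41, -137, 20], 0], [[41, -137, 20], 0]])

```text
t: 8.2
tool_pos: [0.6376, 0.1909, 0.0801]
orientation: [[1.0, -0.002, -0.001], [-0.002, -1.0, -0.002], [-0.001, 0.002, -1.0]]
contact_force: [-0.8, 0.0, -0.3]
grip_width: 0.0918
```

Down 59 onto red (0.6375, 0.1935), then grip.

Emit:
step_arm(deltas=[[[0, -2, 20], 0], [[0, -2, 40], 0], [[0, -2, 54], 0], [[0, -2, 60], 0], [[0, -2, 60], 0], [[0, -2, 60], 0], [[0, -2, 60], 0], [[0, -2, 60], 0]])

```text
t: 8.87
tool_pos: [0.6387, 0.196, 0.0219]
orientation: [[1.0, -0.0, 0.002], [-0.0, -1.0, 0.001], [0.002, -0.001, -1.0]]
contact_force: [-0.6, 0.2, 0.6]
grip_width: 0.0918
```

Emit:
step_arm(deltas=[[[0, 0, 0], 0], [[0, 0, 0], 0], [[0, 0, 0], 0], [[0, 0, 0], 0], [[0, 0, 0], 0], [[0, 0, 0], 0], [[0, 0, 0], 0], [[0, 0, 0], 0]], fingers=255)

```text
t: 9.53
tool_pos: [0.6377, 0.1953, 0.0205]
orientation: [[1.0, -0.0, -0.0], [-0.0, -1.0, -0.0], [-0.0, 0.0, -1.0]]
contact_force: [-0.5, -1.1, 1.9]
grip_width: 0.0505
```

Emit:
step_arm(deltas=[[[0, 0, -30], 0], [[0, 0, -60], 0], [[-14, 25, -75], 0], [[-33, 60, -77], 0], [[-52, 95, -77], 0], [[-71, 130, -77], 0], [[-90, 165, -77], 0], [[-109, 199, -77], 0]])

```text
t: 10.2
tool_pos: [0.5273, -0.0049, 0.0974]
orientation: [[1.0, -0.0, -0.0], [-0.0, -1.0, -0.0], [-0.0, 0.0, -1.0]]
contact_force: [-0.0, -0.7, -0.8]
grip_width: 0.0509
```

Emit:
step_arm(deltas=[[[-19, 35, 0], 0], [[-38, 70, 0], 0], [[-57, 105, 0], 0], [[-76, 139, 0], 0], [[-89, 161, 0], 0], [[-95, 173, 0], 0], [[-95, 173, 0], 0], [[-95, 173, 0], 0]])

```text
t: 10.87
tool_pos: [0.4334, -0.1769, 0.0976]
orientation: [[1.0, -0.002, 0.0], [-0.002, -1.0, -0.0], [0.0, 0.0, -1.0]]
contact_force: [-0.1, 0.8, -1.2]
grip_width: 0.0503
```

Emit:
step_arm(deltas=[[[0, 0, 15], 0], [[0, 0, 30], 0], [[0, 0, 40], 0], [[0, 0, 48], 0], [[0, 0, 54], 0], [[0, 0, 58], 0], [[0, 0, 59], 0], [[0, 0, 59], 0]])

```text
t: 11.53
tool_pos: [0.434, -0.1758, 0.0387]
orientation: [[1.0, 0.001, 0.0], [0.001, -1.0, 0.0], [0.0, -0.0, -1.0]]
contact_force: [-0.2, 0.5, -1.5]
grip_width: 0.0508
```

Emit:
step_arm(deltas=[[[0, 0, 0], 0], [[0, 0, 0], 0], [[0, 0, 0], 0], [[0, 0, 0], 0], [[0, 0, 0], 0], [[0, 0, 0], 0], [[0, 0, 0], 0], [[0, 0, 0], 0]], fingers=50)

```text
t: 12.2
tool_pos: [0.4337, -0.1764, 0.0386]
orientation: [[1.0, -0.0, 0.0], [-0.0, -1.0, -0.0], [0.0, 0.0, -1.0]]
contact_force: [0.1, -0.1, -0.1]
grip_width: 0.0739
```

Emit:
step_arm(deltas=[[[0, 0, -30], 0], [[0, 0, -62], 0], [[0, 0, -70], 0], [[12, -28, -75], 0], [[27, -63, -75], 0], [[42, -98, -75], 0], [[57, -133, -75], 0], [[72, -168, -75], 0]])

```text
t: 12.87
tool_pos: [0.5061, -0.007, 0.1136]
orientation: [[1.0, -0.001, 0.0], [-0.001, -1.0, -0.0], [0.0, 0.0, -1.0]]
contact_force: [0.1, -0.8, -0.5]
grip_width: 0.0735
```

Emit:
step_arm(deltas=[[[14, -33, 0], 0], [[26, -60, 15], 0], [[28, -67, 40], 0], [[28, -67, 65], 0], [[28, -67, 85], 0], [[28, -67, 93], 0], [[28, -67, 93], 0], [[28, -67, 93], 0]])

```text
t: 13.53
tool_pos: [0.5336, 0.0587, 0.0206]
orientation: [[1.0, -0.0, -0.0], [-0.0, -1.0, 0.0], [-0.0, -0.0, -1.0]]
contact_force: [0.4, 0.4, 0.9]
grip_width: 0.0743
```

Emit:
step_arm(deltas=[[[0, 0, 0], 0], [[0, 0, 0], 0], [[0, 0, 0], 0], [[0, 0, 0], 0], [[0, 0, 0], 0], [[0, 0, 0], 0], [[0, 0, 0], 0], [[0, 0, 0], 0]], fingers=255)

```text
t: 14.2
tool_pos: [0.5339, 0.0586, 0.0208]
orientation: [[1.0, -0.0, 0.0], [-0.0, -1.0, -0.0], [0.0, 0.0, -1.0]]
contact_force: [-1.4, -0.0, 3.7]
grip_width: 0.0369
```

Emit:
step_arm(deltas=[[[0, 0, -30], 0], [[0, 0, -60], 0], [[10, 22, -77], 0], [[25, 54, -77], 0], [[41, 88, -77], 0], [[57, 122, -77], 0], [[73, 156, -77], 0], [[88, 188, -77], 0]])

```text
t: 14.87
tool_pos: [0.6219, -0.1317, 0.0972]
orientation: [[1.0, -0.001, -0.0], [-0.001, -1.0, -0.0], [-0.0, 0.0, -1.0]]
contact_force: [1.2, 1.0, -0.6]
grip_width: 0.0372
```

Emit:
step_arm(deltas=[[[8, 18, 0], 0], [[11, 24, 0], 0], [[11, 24, 0], 0], [[11, 24, 0], 0], [[11, 24, 0], 0], [[11, 24, 0], 0], [[11, 24, 0], 0], [[11, 24, 0], 0]])

```text
t: 15.53
tool_pos: [0.6326, -0.152, 0.0978]
orientation: [[1.0, 0.002, 0.0], [0.002, -1.0, 0.0], [0.0, -0.0, -1.0]]
contact_force: [-0.4, 0.6, -0.9]
grip_width: 0.037
```

```bash
python3 - <<'E'
from h import *
s=bot.get_obs(); print(s["t"],s["tool_pos"],s["grip_width"])
c,im,d=cam("scene"); c2,im2,d2=cam("top")
out=np.zeros((560,800,3),np.uint8); out[:480,:400]=cv2.resize(im[160:400,70:270],(400,480)); out[:510,400:]=cv2.resize(im2[130:300,330:463],(400,510)); cv2.imwrite("pics/c2.png",out)
W=world(c2,d2); Z=W[...,2]; np.savez("top1.npz",W=W,im=im2)
for n,b in dict(L=(358,404,195,240),M=(370,408,245,284)).items():
    M=np.zeros(Z.shape,bool); M[b[2]:b[3],b[0]:b[1]]=1; M&=(Z>.06)&(Z<.075); P=W[M]; q,r=cv2.minEnclosingCircle(P[:,:2].astype(np.float32)); print(n,np.round(q,4),round(r*1e3,1),P.mean(0).round(4),np.linalg.lstsq(np.c_[P[:,:2],np.ones(len(P))],P[:,2],rcond=None)[0].round(3)[:2])
E
```

```text
15.5333 [ 0.6326001  -0.15204815  0.0977881 ] 0.037042804237872075
L [ 0.533  -0.1677] 32.4 [ 0.532  -0.1671  0.0669] [ 0.007 -0.006]
M [ 0.4342 -0.1743] 25.7 [ 0.4336 -0.1739  0.067 ] [ 0.005 -0.006]
```

View pics/c2.png

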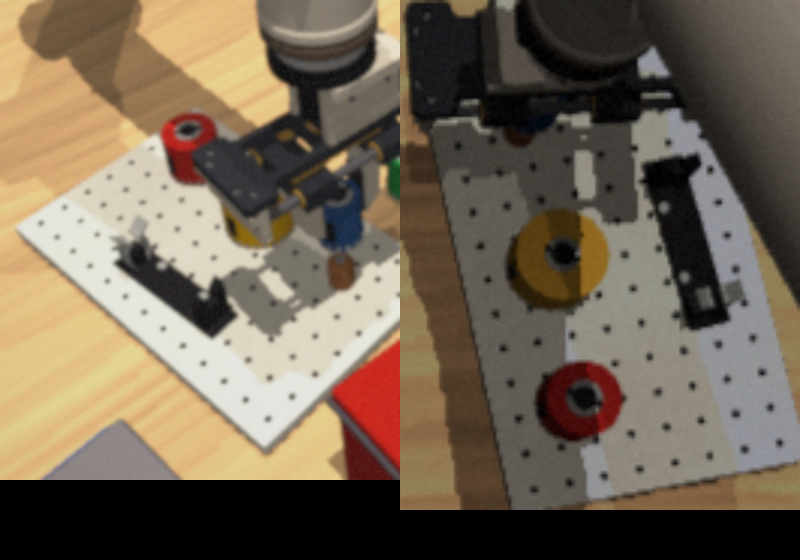

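The yellow and red saws are seated: cap height 67 mm, level, within 3 mm of their posts. The blue saw hangs over the small post, so I'll lower it.

Emit:
step_arm(deltas=[[[0, 1, 15], 0], [[0, 1, 30], 0], [[0, 1, 40], 0], [[0, 1, 48], 0], [[0, 1, 54], 0], [[0, 1, 58], 0], [[0, 1, 59], 0], [[0, 1, 59], 0]])

```text
t: 16.3
tool_pos: [0.6326, -0.1541, 0.039]
orientation: [[1.0, 0.0, -0.0], [0.0, -1.0, -0.0], [-0.0, 0.0, -1.0]]
contact_force: [-1.3, -0.5, 0.6]
grip_width: 0.0371
```

Emit:
step_arm(deltas=[[[0, 0, 0], 0], [[0, 0, 0], 0], [[0, 0, 0], 0], [[0, 0, 0], 0], [[0, 0, 0], 0], [[0, 0, 0], 0], [[0, 0, 0], 0], [[0, 0, 0], 0]], fingers=80)

```text
t: 16.97
tool_pos: [0.6327, -0.1543, 0.0385]
orientation: [[1.0, -0.0, 0.0], [-0.0, -1.0, 0.0], [0.0, -0.0, -1.0]]
contact_force: [-0.6, -0.4, -1.3]
grip_width: 0.063
```

Emit:
step_arm(deltas=[[[0, 0, -30], 0], [[0, 0, -62], 0], [[0, 0, -90], 0], [[-10, -35, -110], 0], [[-20, -70, -125], 0], [[-30, -105, -135], 0], [[-40, -140, -140], 0], [[-50, -175, -140], 0]])

```text
t: 17.63
tool_pos: [0.5831, 0.0223, 0.1805]
orientation: [[1.0, -0.001, 0.003], [-0.001, -1.0, -0.0], [0.003, 0.0, -1.0]]
contact_force: [0.6, 0.4, -0.1]
grip_width: 0.0631
```

Emit:
step_arm(deltas=[[[-19, -33, 0], -0.02], [[-38, -66, 0], -0.04], [[-57, -99, 0], -0.06], [[-76, -132, 0], -0.09], [[-95, -165, 0], -0.12], [[-114, -198, 0], -0.15], [[-133, -231, 0], -0.17], [[-145, -258, 0], -0.17]], fingers=80)

```text
t: 18.3
tool_pos: [0.4353, 0.2813, 0.1789]
orientation: [[0.985, 0.173, 0.0], [0.173, -0.985, 0.001], [0.0, -0.0, -1.0]]
contact_force: [-0.7, 0.0, 0.1]
grip_width: 0.0634
```

Emit:
step_arm(deltas=[[[0, 0, 0], 0], [[0, 0, 0], 0], [[0, 0, 0], 0], [[0, 0, 0], 0], [[0, 0, 0], 0], [[0, 0, 0], 0], [[0, 0, 0], 0], [[0, 0, 0], 0]])

```text
t: 18.97
tool_pos: [0.4381, 0.2782, 0.1785]
orientation: [[0.986, 0.168, 0.0], [0.168, -0.986, -0.0], [0.0, 0.0, -1.0]]
contact_force: [0.6, -0.2, 0.2]
grip_width: 0.0631
```

```bash
python3 - <<'E'
from h import *
s=bot.get_obs(); c,im,d=cam("wrist"); W=world(c,d); np.savez("w3.npz",W=W,im=im,d=d); cv2.imwrite("pics/w3.png",im)
print(s["t"],s["tool_pos"],np.array(s["orientation"]).round(3).tolist())
Z=W[...,2]; 
M=(Z>.0195)&(Z<.03)&(W[...,0]>.4)&(W[...,0]<.62)&(W[...,1]>.25)&(W[...,1]<.33)
n,l,st,ce=cv2.connectedComponentsWithStats(M.astype(np.uint8)); i=1+np.argmax(st[1:,4]); P=W[l==i]
print("collar",ce[i],len(P),cv2.minAreaRect(P[:,:2].astype(np.float32)),P.mean(0))
M=(Z>.009)&(Z<.035)&(W[...,0]>.4)&(W[...,0]<.62)&(W[...,1]>.25)&(W[...,1]<.33)
n,l,st,ce=cv2.connectedComponentsWithStats(M.astype(np.uint8)); i=1+np.argmax(st[1:,4]); P=W[l==i]
r=cv2.minAreaRect(P[:,:2].astype(np.float32)); print("arbor",len(P),r,cv2.boxPoints(r))
E
```

```text
18.9667 [0.4380549  0.27815509 0.1785129 ] [[0.986, 0.168, 0.0], [0.168, -0.986, -0.0], [0.0, 0.0, -1.0]]
collar [282.05606407 113.67162471] 874 ((0.5110244750976562, 0.2881281077861786), (0.0370415560901165, 0.02306496538221836), 9.230267524719238) [0.50657967 0.28748027 0.02305991]
arbor 2299 ((0.5186266899108887, 0.2893635034561157), (0.14282047748565674, 0.02306496538221836), 9.230267524719238) [[0.44629127 0.28929225]
 [0.44999093 0.26652595]
 [0.5909621  0.28943476]
 [0.58726245 0.31220105]]
```

View pics/w3.png

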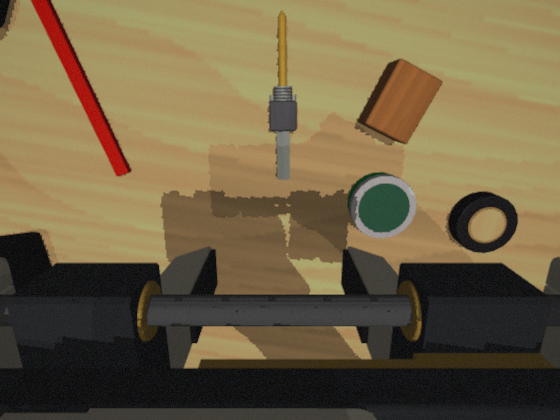

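The arbor measures 142.8 mm long with its axis at 9.2°, shank toward the robot, origin (0.505, 0.287). That matches the description. I'll descend and grip the collar.

Emit:
step_arm(deltas=[[[20, 1, 20], 0.008], [[45, 2, 50], 0.008], [[65, 2, 80], 0.008], [[68, 2, 110], 0.008], [[68, 2, 130], 0.008], [[68, 2, 145], 0.008], [[68, 2, 150], 0.008], [[68, 2, 150], 0.008]])

```text
t: 19.68
tool_pos: [0.5041, 0.288, 0.0275]
orientation: [[0.987, 0.162, -0.002], [0.162, -0.987, -0.001], [-0.002, 0.0, -1.0]]
contact_force: [-0.4, 0.1, -0.0]
grip_width: 0.0632
```

Emit:
step_arm(deltas=[[[0, 0, 8], 0], [[0, 0, 16], 0], [[0, 0, 21], 0], [[0, 0, 24], 0], [[0, 0, 24], 0], [[0, 0, 24], 0], [[0, 0, 24], 0], [[0, 0, 24], 0]])

```text
t: 20.35
tool_pos: [0.5053, 0.2884, 0.0049]
orientation: [[0.987, 0.161, 0.001], [0.161, -0.987, 0.0], [0.001, -0.0, -1.0]]
contact_force: [0.2, -1.4, -0.1]
grip_width: 0.0629
```

Emit:
step_arm(deltas=[[[0, 0, 0], 0], [[0, 0, 0], 0], [[0, 0, 0], 0], [[0, 0, 0], 0], [[0, 0, 0], 0], [[0, 0, 0], 0], [[0, 0, 0], 0], [[0, 0, 0], 0]], fingers=255, newtons=60)

```text
t: 21.02
tool_pos: [0.5051, 0.2879, 0.0045]
orientation: [[0.987, 0.161, -0.0], [0.161, -0.987, -0.0], [-0.0, 0.0, -1.0]]
contact_force: [-0.8, -0.2, 1.1]
grip_width: 0.0233
```

Emit:
step_arm(deltas=[[[0, 0, -20], 0], [[0, 0, -50], 0], [[0, 10, -80], 0], [[-3, 30, -105], 0], [[-7, 65, -110], -0.005], [[-11, 104, -110], -0.01], [[-15, 143, -110], -0.015], [[-20, 182, -110], -0.023]])

```text
t: 21.68
tool_pos: [0.5145, 0.1038, 0.1147]
orientation: [[0.983, 0.185, 0.001], [0.185, -0.983, -0.0], [0.001, 0.0, -1.0]]
contact_force: [0.4, -1.1, -0.9]
grip_width: 0.0237
```

Emit:
step_arm(deltas=[[[-4, 39, 0], 0], [[-8, 78, 0], 0], [[-12, 117, 0], 0], [[-16, 156, 0], 0], [[-20, 195, 0], 0], [[-24, 234, 0], 0], [[-28, 273, 0], 0], [[-32, 308, 0], 0]])

```text
t: 22.35
tool_pos: [0.5393, -0.2062, 0.1143]
orientation: [[0.983, 0.182, -0.0], [0.182, -0.983, -0.0], [-0.0, 0.0, -1.0]]
contact_force: [1.0, -0.5, -0.9]
grip_width: 0.0235
```

Emit:
step_arm(deltas=[[[-10, 35, 0], 0], [[-15, 55, 5], 0], [[-16, 60, 15], 0], [[-16, 60, 25], 0], [[-16, 60, 25], 0], [[-16, 60, 25], 0], [[-16, 60, 25], 0], [[-16, 60, 25], 0]])

```text
t: 23.02
tool_pos: [0.536, -0.2633, 0.0901]
orientation: [[0.982, 0.187, 0.001], [0.187, -0.982, 0.0], [0.001, -0.0, -1.0]]
contact_force: [-0.1, -0.0, -1.3]
grip_width: 0.0235
```

```bash
python3 - <<'E'
from h import *
s=bot.get_obs(); c,im,d=cam("wrist"); W=world(c,d); np.savez("w4.npz",W=W,im=im,d=d)
print(s["t"],s["tool_pos"],np.array(s["orientation"]).round(3).tolist())
c2,im2,d2=cam("scene")
out=np.zeros((600,800,3),np.uint8); out[:420,:560]=im; out[420:600,:]=0
out[300:600,480:800]=cv2.resize(im2[215:335,90:218],(320,300)); cv2.imwrite("pics/c4.png",out)
X=W.copy(); p=np.array(s["tool_pos"]); ux=np.array([.983,.184]);uy=np.array([-.184,.983])
q=W[...,:2]-p[:2]; a=q@ux; b=q@uy; Z=W[...,2]
for n,M in dict(drill=(a>.03)&(a<.1)&(abs(b)<.02)&(Z>.085)&(Z<.12),rest=(a>.03)&(a<.09)&(abs(b)<.03)&(Z>.045)&(Z<.07)).items():
    if M.sum()<5: print(n,"none"); continue
    P=np.c_[a[M],b[M],Z[M]]; print(n,M.sum(),"a",P[:,0].min().round(4),P[:,0].max().round(4),"b",P[:,1].min().round(4),P[:,1].max().round(4),"z",P[:,2].min().round(4),P[:,2].max().round(4),"mean",P.mean(0).round(4),np.polyfit(P[:,0],P[:,1],1).round(4),np.polyfit(P[:,0],P[:,2],1).round(4))
E
```

```text
23.0167 [ 0.53595641 -0.26326188  0.09005602] [[0.982, 0.187, 0.001], [0.187, -0.982, 0.0], [0.001, -0.0, -1.0]]
drill 2005 a 0.03 0.0851 b -0.0027 0.0044 z 0.0951 0.1023 mean [0.0578 0.0008 0.0998] [0.0052 0.0005] [-0.0029  0.0999]
rest 490 a 0.0538 0.064 b -0.019 0.0087 z 0.0451 0.0612 mean [ 0.0593 -0.0081  0.0564] [ 0.0208 -0.0094] [-0.1972  0.0681]
```

View pics/c4.png

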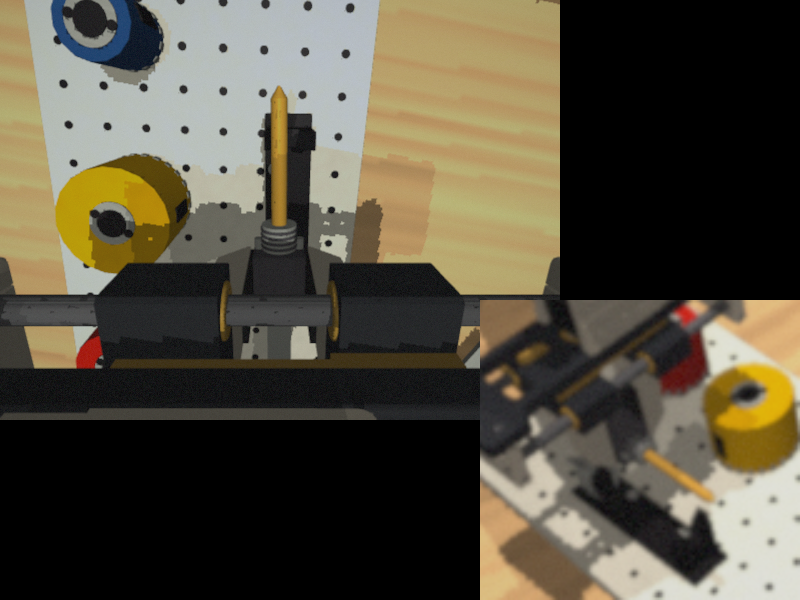

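Relative to the drill, the rest sits 3 mm nearer and 5–6 mm to tool +y. I'll correct for that and lower until the shank is just above the riding height.

Emit:
step_arm(deltas=[[[-3, 5.5, 0], 0], [[-3, 5.5, 0], 0], [[-3, 5.5, 4], 0], [[-3, 5.5, 10], 0], [[-3, 5.5, 16], 0], [[-3, 5.5, 20], 0], [[-3, 5.5, 20], 0], [[-3, 5.5, 20], 0]])

```text
t: 23.78
tool_pos: [0.5328, -0.2707, 0.0689]
orientation: [[0.983, 0.184, -0.001], [0.184, -0.983, 0.001], [-0.001, -0.001, -1.0]]
contact_force: [0.3, -0.2, -0.8]
grip_width: 0.0237
```

```bash
python3 - <<'E'
from h import *
s=bot.get_obs(); c,im,d=cam("wrist"); W=world(c,d)
R=np.array(s["orientation"]); p=np.array(s["tool_pos"]); print(s["t"],p,R[:2,0])
q=W[...,:2]-p[:2]; a=q@R[:2,0]; b=-q@R[:2,1]; Z=W[...,2]; az=p[2]+.0075
for n,M in dict(drill=(a>.03)&(a<.1)&(abs(b)<.012)&(Z>az-.003)&(Z<az+.01),rest=(a>.03)&(a<.09)&(abs(b)<.03)&(Z>.045)&(Z<.066)).items():
    P=np.c_[a[M],b[M],Z[M]]; print(n,M.sum(),"a",P[:,0].min().round(4),P[:,0].max().round(4),"b",P[:,1].min().round(4),P[:,1].max().round(4),"z",P[:,2].mean().round(4),np.polyfit(P[:,0],P[:,1],1).round(4))
E
```

```text
23.7833 [ 0.53282914 -0.27071659  0.06888705] [0.98292053 0.18402893]
drill 2004 a 0.03 0.085 b -0.0028 0.0042 z 0.0785 [0.0022 0.0005]
rest 867 a 0.0581 0.0684 b -0.0121 0.0158 z 0.0558 [ 0.0489 -0.0012]
```

Emit:
step_arm(deltas=[[[1, -1, 3], 0], [[1, -1, 8], 0], [[1, -1, 12], 0], [[1, -1, 15], 0], [[1, -1, 17], 0], [[1, -1, 18], 0], [[1, -1, 18], 0], [[1, -1, 18], 0]])

```text
t: 24.5
tool_pos: [0.5338, -0.2696, 0.0515]
orientation: [[0.983, 0.184, -0.0], [0.184, -0.983, 0.0], [-0.0, -0.001, -1.0]]
contact_force: [-1.4, 1.3, -0.1]
grip_width: 0.0235
```

Emit:
step_arm(deltas=[[[0, 0, 2], 0], [[0, 0, 4], 0], [[0, 0, 6], 0], [[0, 0, 8], 0], [[0, 0, 9], 0], [[0, 0, 10], 0], [[0, 0, 10], 0], [[0, 0, 10], 0]])

```text
t: 25.17
tool_pos: [0.5345, -0.2696, 0.0413]
orientation: [[0.983, 0.184, 0.001], [0.184, -0.983, 0.001], [0.001, -0.0, -1.0]]
contact_force: [2.2, 1.6, -1.8]
grip_width: 0.0234
```

Emit:
step_arm(deltas=[[[0, 0, 1], 0], [[0, 0, 2], 0], [[0, 0, 3], 0], [[0, 0, 4], 0], [[0, 0, 4], 0], [[0, 0, 4], 0], [[0, 0, 4], 0], [[0, 0, 4], 0]])

```text
t: 25.83
tool_pos: [0.5334, -0.2699, 0.0383]
orientation: [[0.983, 0.184, -0.001], [0.184, -0.983, -0.0], [-0.001, 0.0, -1.0]]
contact_force: [-2.5, 2.2, 6.8]
grip_width: 0.0237
```

```bash
python3 - <<'E'
from h import *
s=bot.get_obs(); c,im,d=cam("wrist"); W=world(c,d)
R=np.array(s["orientation"]); p=np.array(s["tool_pos"]); print(s["t"],p,R[:2,0],s["contact_force"],s["ft_torque"])
q=W[...,:2]-p[:2]; a=q@R[:2,0]; b=-q@R[:2,1]; Z=W[...,2]
M=(a>.03)&(a<.1)&(abs(b)<.006)&(Z>.04)&(Z<.1); P=np.c_[a[M],b[M],Z[M]]
for lo in np.arange(.03,.09,.01):
    k=(P[:,0]>=lo)&(P[:,0]<lo+.01); print(round(lo,2),k.sum(),P[k].max(0).round(4),np.median(P[k],0).round(4))
c2,im2,d2=cam("scene")
out=np.zeros((600,800,3),np.uint8); out[:300,:400]=cv2.resize(im,(400,300)); out[:600,400:]=cv2.resize(im2[205:355,90:190],(400,600)); cv2.imwrite("pics/c5.png",out)
E
```

```text
25.8333 [ 0.53338699 -0.26994063  0.03834664] [0.98299589 0.18362278] [-2.48611536  2.17488863  6.83100955] [ 0.70389914  0.68497882 -0.09669267]
0.03 338 [0.04   0.0041 0.0501] [0.035  0.0009 0.0481]
0.04 361 [0.05   0.004  0.0505] [0.045  0.0009 0.0482]
0.05 447 [0.06   0.0058 0.056 ] [0.0561 0.0005 0.0481]
0.06 619 [0.07   0.0058 0.0549] [0.0647 0.     0.0482]
0.07 424 [0.08   0.0042 0.0505] [0.0752 0.0009 0.0482]
0.08 122 [0.085  0.0038 0.0489] [0.0819 0.0009 0.0471]
```

View pics/c5.png

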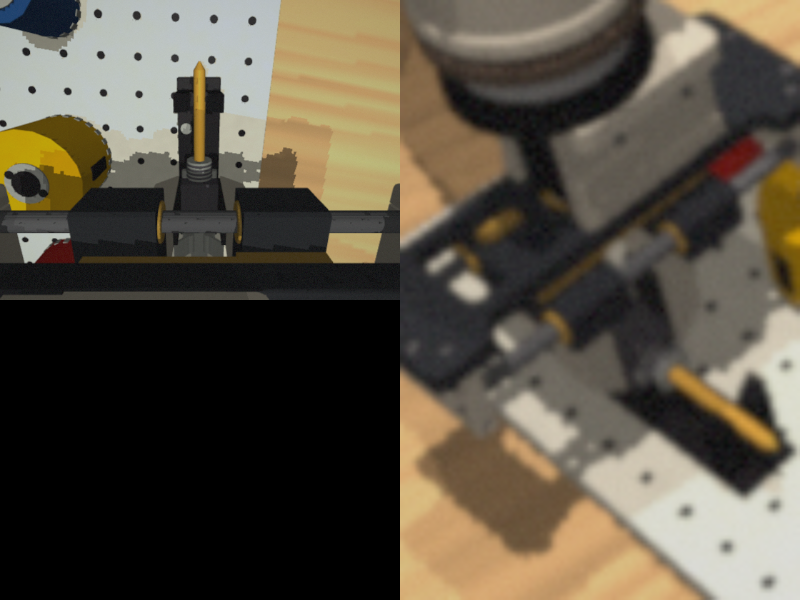

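The drill top is at 48 mm, so its axis is about 45 mm up (home is 46). It is level along its length and sits in the notch. I'll ease off, release and rise for a look.

Emit:
step_arm(deltas=[[[0, 0, -0.5], 0], [[0, 0, -0.5], 0], [[0, 0, -0.5], 0], [[0, 0, -0.5], 0], [[0, 0, -0.5], 0], [[0, 0, -0.5], 0], [[0, 0, -0.5], 0], [[0, 0, -0.5], 0]], fingers=110)

```text
t: 26.6
tool_pos: [0.534, -0.27, 0.038]
orientation: [[0.983, 0.184, -0.0], [0.184, -0.983, 0.0], [0.0, -0.0, -1.0]]
contact_force: [-1.0, 0.8, -0.5]
grip_width: 0.0524
```

Emit:
step_arm(deltas=[[[0, 0, -15], 0], [[0, 0, -40], 0], [[-8, 0, -75], 0], [[-20, 0, -115], 0], [[-35, 0, -155], 0], [[-50, 0, -190], 0], [[-60, 0, -210], 0], [[-60, 0, -210], 0]])

```text
t: 27.27
tool_pos: [0.476, -0.2829, 0.2543]
orientation: [[0.983, 0.182, 0.006], [0.182, -0.983, -0.007], [0.005, 0.008, -1.0]]
contact_force: [0.3, -0.8, -0.1]
grip_width: 0.0521
```

```bash
python3 - <<'E'
from h import *
s=bot.get_obs(); c,im,d=cam("wrist"); W=world(c,d); np.savez("w6.npz",W=W,im=im); cv2.imwrite("pics/w6.png",im)
print(s["t"],s["tool_pos"],s["grip_width"])
o=np.array([.5342,-.2693]); th=np.radians(10.6); ux=np.array([np.cos(th),np.sin(th)]);uy=np.array([-ux[1],ux[0]])
q=W[...,:2]-o; a=q@ux; b=q@uy; Z=W[...,2]
for n,l,h,zl in (("shank rear",-.057,-.043,.04),("jaws",-.04,-.026,.045),("shank front",-.024,-.016,.04),("collar",-.011,.011,.05),("drill1",.03,.052,.04),("rest",.057,.067,.052),("drill2",.07,.088,.04)):
    M=(a>l)&(a<h)&(abs(b)<.02)&(Z>zl)&(Z<.08)
    if M.sum()<4: print(n,"none"); continue
    P=np.c_[a[M],b[M],Z[M]]; print(n,M.sum(),"a",P[:,0].min().round(4),P[:,0].max().round(4),"b",np.percentile(P[:,1],[2,98]).round(4),"mid",np.percentile(P[:,1],[2,98]).mean().round(4),"z med/95",np.percentile(P[:,2],[50,95]).round(4))
k=1
m=((Z>.058)&(Z<.075)).astype(np.uint8); n,l,st,ce=cv2.connectedComponentsWithStats(m)
for i in range(1,n):
    if st[i,4]>300:
        P=W[l==i]; r,R=cv2.minEnclosingCircle(P[:,:2].astype(np.float32)); print(ce[i].round(),np.round(r,4),round(R*1e3,1),P[:,2].mean().round(4))
E
```

```text
27.2667 [ 0.47596082 -0.28289829  0.25432894] 0.052088062780388064
shank rear 147 a -0.057 -0.043 b [-0.005   0.0057] mid 0.0004 z med/95 [0.0503 0.0524]
jaws 447 a -0.0399 -0.026 b [-0.0149  0.0164] mid 0.0007 z med/95 [0.0562 0.0625]
shank front 94 a -0.0235 -0.016 b [-0.005   0.0064] mid 0.0007 z med/95 [0.0502 0.052 ]
collar 552 a -0.0107 0.0109 b [-0.0109  0.0121] mid 0.0006 z med/95 [0.0573 0.0586]
drill1 161 a 0.0308 0.052 b [-0.0021  0.004 ] mid 0.0009 z med/95 [0.0481 0.0496]
rest 199 a 0.0571 0.0669 b [-0.0125  0.014 ] mid 0.0008 z med/95 [0.0565 0.0599]
drill2 96 a 0.07 0.084 b [-0.0022  0.0036] mid 0.0007 z med/95 [0.048  0.0495]
[172. 105.] [ 0.5327 -0.1685] 32.1 0.0655
[170. 203.] [ 0.4339 -0.1755] 25.8 0.0655
```

View pics/w6.png

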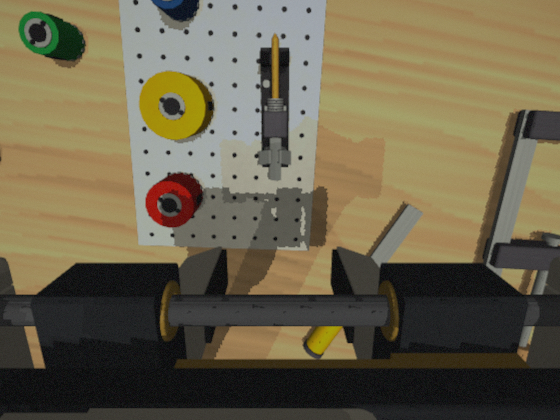

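The shank lies between the jaws and the drill is in the notch. The axis is about 45.5 mm above the bench at both shank and collar, and it is centred to 1 mm. I'll move clear and check the blue saw from the top.

Emit:
step_arm(deltas=[[[0, 30, -5], 0], [[0, 70, -10], 0], [[0, 110, -10], 0], [[0, 150, -10], 0], [[0, 180, -10], 0], [[0, 200, -10], 0], [[0, 200, -10], 0], [[0, 200, -10], 0]])

```text
t: 27.98
tool_pos: [0.5113, -0.4776, 0.2559]
orientation: [[0.983, 0.183, -0.002], [0.183, -0.983, 0.003], [-0.001, -0.003, -1.0]]
contact_force: [0.1, -0.8, -0.0]
grip_width: 0.0523
```

```bash
python3 - <<'E'
from h import *
s=bot.get_obs(); print(s["t"],s["tool_pos"],s["contact_force"])
c,im,d=cam("top"); c3,i3,_=cam("scene"); W=world(c,d); Z=W[...,2]
for n,o in dict(S=(.633,-.1536),L=(.5327,-.1675),M=(.4334,-.1766)).items():
    M=(np.hypot(W[...,0]-o[0],W[...,1]-o[1])<.045)&(Z>.058)&(Z<.08); P=W[M]
    if len(P)<10: print(n,len(P)); continue
    q,r=cv2.minEnclosingCircle(P[:,:2].astype(np.float32)); print(n,len(P),np.round(q,4),round(r*1e3,1),"off mm",np.round((np.array(q)-o)*1e3,1),P[:,2].mean().round(4),np.linalg.lstsq(np.c_[P[:,:2],np.ones(len(P))],P[:,2],rcond=None)[0].round(3)[:2])
out=np.zeros((510,800,3),np.uint8); out[:480,:400]=cv2.resize(i3[160:400,70:270],(400,480)); out[:510,400:]=cv2.resize(im[130:300,330:463],(400,510)); cv2.imwrite("pics/c7.png",out)
E
```

```text
27.9833 [ 0.51131744 -0.47761489  0.25588565] [ 0.05321006 -0.76588196 -0.01017591]
S 268 [ 0.6331 -0.1524] 19.3 off mm [0.1 1.2] 0.0671 [ 0.032 -0.029]
L 762 [ 0.5326 -0.1677] 32.3 off mm [-0.1 -0.2] 0.067 [ 0.015 -0.007]
M 510 [ 0.4338 -0.1746] 25.7 off mm [0.4 2. ] 0.0671 [ 0.002 -0.013]
```

View pics/c7.png

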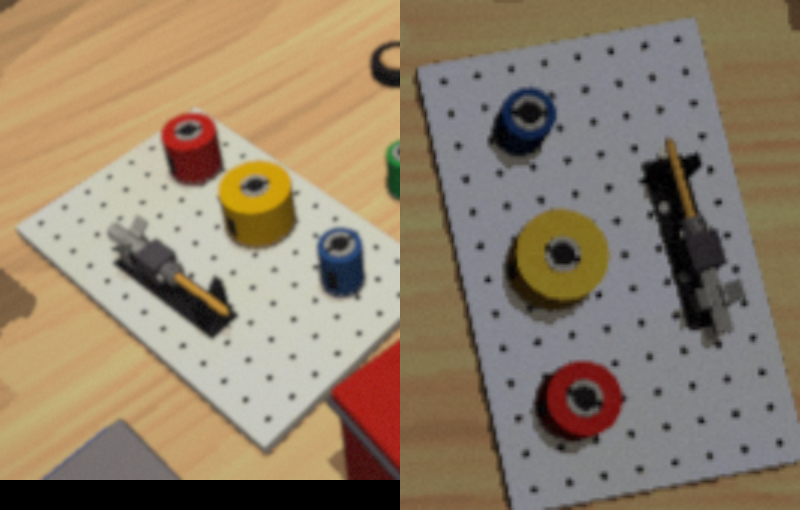

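All three saws stand flat on their own posts, and the arbor is home in the clip. I'm handing in.

```bash
python3 -c "
from plant import bot
print(bot.sign_off())"
```

```text
the job is handed in; nothing more can be done
None
```

The hole-saw kit is on the board and the job was handed in at about 28 s of the 93 s allowed. The blue, red and yellow saws stand over the small, medium and large posts, and the arbor is in the spring clip. I left the green lookalike where it was.

- **Saws:** The last checks put them within about 2 mm of their post axes. Their caps are at 67 mm, against 66 mm for a saw flat on the board, and tilt is under about 0.045 rad.
- **Arbor:** It lies level and centred to about 1 mm across, with its axis about 27.5 mm above the board (home is 28). The shank is in the jaws and the drill is in the notch.
- **Arm:** It is clear of everything. The wrist force stayed under 7 N at every reading.

Three readings did not quite fit:
- **Snap:** I saw no clear 6–12 N snap peak, only 6.8 N at the bottom, because force is read only at the end of each move. The seating is judged from the measured heights.
- **Clip position:** The two measurements differed by about 1.5 mm sideways.
- **Blue saw:** It read 37 mm in the grip instead of 38 mm.

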